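# Hang the hook plate on the bar beside the oil bowl

## Robot

A 6-joint arm with a two-finger parallel gripper is mounted at the origin on a cart in front of the work surface, level with it; the furniture and walls round the work are solid. World frame = base frame: x ahead of the robot, y to its left, z up, the work surface at z = 0. Lengths are in m, angles in rad, forces in N, time in s.
With the tool pointing down it reaches from about 0.25 to 0.775 m from the base axis. Payload 4 kg.
Tool frame: the origin (TCP) lies between the finger pads; the fingertips stand 14 mm ahead of it and the grasp point (between the pads) lies 5 mm behind it (nose_length is the distance from the TCP to the fingertips, in m); z points along the fingers, y is the line along which they close (so a half turn about z gives the same grasp; the last joint's range is limited). The gripper opens to 94 mm and grips with 3 to 60 N. Pads are 16 mm wide; open, the fingers measure 119 mm over their backs; the gripper's body (75 mm by 177 mm) begins 78 mm behind the grasp point.
Start: joints at [-1.441, 0.087, 1.371, -0, 1.684, -0.103], TCP at [0.127, -0.535, 0.22] pointing down, gripper open.
Joint ranges: [-3.1, 3.1], [-0.76, 2.03], [0.27, 2.55], [-1.08, 4.22], [0.17, 2.65], [-2.57, 2.57]. Speed limits (rad/s): [2.79, 2.79, 3.14, 3.14, 3.14, 3.14].

## Interface

Orientations are given as [roll, pitch, yaw] about the fixed x, y, z axes, in that order (R = Rz(yaw) Ry(pitch) Rx(roll)).
In Python, from bench import * gives the robot as it stands.
- The arm moves only by the tool move_arm, never from a script. Its argument "steps" is one flat list of numbers, 7 for each row, row after row: the turn, a rotation vector about the world's x, y, z in rad, then the shift along the world's x, y, z in m, then the opening, from 0 (shut) to 1 (fully open). A call has 1 to 12 rows; each row is the pose to reach, as a shift and turn from the pose commanded when the call began; what a row does not reach only later rows make up. A row lasts 1/10 s, in which the tool goes at most 50 mm and 8.59 degrees, less where a joint would pass 70% of its speed; a pose out of reach is approached as far as the arm can. A call with a gripper value outside its range is refused whole. The fingers move at their own pace and stop on an object; the grip force is fixed at half the most. Time passes only in rows, so rows that repeat a pose let the fingers close. It gives the time, the measured TCP pose, the force, the opening and the grip force at its end, in the units of the state.
- get_obs(): the state, without advancing time (a new reading comes with each control period).
- snapshot(name): name is "side" or "top"; returns (picture, depth): 384x512x3 uint8, red, green, blue; 384x512 float32, m along the optical axis (not along the pixel's ray), 0 where there is no reading.
- camera_model(name): a dict with "fx", "fy", "cx", "cy" (pixels), "rvec" (rotation vector, rad) and "tvec" (3), from world to camera coordinates, as OpenCV has them. Camera axes: x right, y down, z forward; pixel columns grow to the right and rows downward; lengths in m; the calibration is good to about 2 mm. A picture is of the moment at which its call begins. camera_model takes no time and is no camera call.
- close_job(): hands the job in; it is judged then, once.
Trained networks look in the newest picture that a camera, given by its name, has taken for a name from the list of things; names that differ only in an ending like _2 or _b are one class to them, and where a whole thing is asked for, a point or a joint stands for the part that bears it (a point fixed in the world has none). Each returns a list of dicts, best first, with "score" (0 to 1); they miss things now and then, are a little off and sometimes report something else, mostly with a low value. They report only what shows in the picture. A call takes as long as a camera call. They do not tell look-alikes from the thing itself.
- silhouettes(camera, target): "pixels" (384x512 bool, what is visible of it) and "uv" ([column, row] in pixels, amid what is visible of it).
- spot_point(camera, target): "uv" ([column, row] in pixels: a listed point, or the origin of a listed thing).
The state is a dict: "time": time; "joint_positions": joint angles; "qvel": joint speeds; "joint_torque": joint torques, N m; "tool_pos": TCP position; "ee_rot": TCP orientation; "wrist_force": force on the tool from outside, world axes, zero at the start; "wrist_torque": the same for the moment, N m; "width": finger opening in m; "finger_force": force on a finger pad.
Only numpy, scipy, OpenCV 4.12 (cv2) and the standard library are available. Lean on these libraries where they do the work, as an engineer would, in place of code of your own. Each camera call takes 0.05 s, during which the arm holds its last target. There are 200 camera calls.

## Task

Take the steel hook plate out of its leaning stand and hang it over the horizontal bar by its folded top, with the long side and its hook facing the robot. Slide it along the bar until it rests against the stop collar at the end nearer the oil bowl, let it go so that it hangs by itself, and leave the oil bowl and the spice jar where they are.

Things in the scene. Friction and masses are not known exactly. Their poses are not given: they have to be found in the camera images.
- hook_plate: Loose rigid plate of plain 3 mm steel, 80 mm wide (its y), 0.14-0.28 kg, bent over at the top into a half-round fold like an upside-down J. Origin: inside top of the fold, mid-width. z points up along the legs, x from long to short leg. Fold and legs 26 mm apart inside, 32 mm outside. Short leg ends 57 mm below the origin, long leg (-x) 137 mm. Hanging free it tilts 5 to 14 degrees.
- plate_grip (a point): Grip point of the hook plate, between its two legs, 22 mm below its origin (25 mm below the outer top). The legs are flat and parallel from 13 mm below the origin; pinch them across their outside faces (32 mm). In the stand the plate leans 35 degrees from vertical, top towards the robot, long leg underneath.
- hook_tip (a point): Tip of a J hook of 8 mm rod on the outer face of the hook plate's long leg, at (-38, 0, -100) mm in the plate's frame. The hook reaches 26 mm out from that face, 96 to 124 mm below the plate's origin.
- rail: Fixed steel bar on two posts. Origin: on the worktop under the bar's middle; y along the bar (to the robot's left), x away from the robot, z up. Round posts 16 mm thick at y = +-157 mm, 208 mm high, on feet 34 mm wide from x = -15 to +55 mm.
- bar_mid (a point): Middle of the bar's axis, 200 mm above the worktop. The bar is 14 mm thick. Dark stop collars, 34 mm across, close both ends; their inner faces are at 140 mm on either side of this point, so the plate's middle is 100 mm from it when its edge touches a collar.
- stand: Fixed draining stand in which the hook plate leans. Origin: on the worktop, mid-width; x away from the robot. Base 106 x 100 x 6 mm (x -38 to 68 mm). Two sloping 8 mm rods at y = +-29 mm carry the long leg from below, up to 52 mm short of the plate's origin along the leg; a lip 19 mm high at the far side stops its foot. The plate comes out upwards, free.
- oil_bowl: Shallow round bowl, 105 mm across, 36 mm high, on the worktop, to the left or the right of the rail's middle; origin under its centre. It tells which end of the bar is wanted.
- spice_jar_1: Spice jar with a lid, 46 mm across, 106 mm high, upright on the worktop on the other side; origin under its centre. Leave it alone.
Mind the look-alikes: they are no part of the job. What is shaped like the oil_bowl but green is not meant.

How it is judged:
On the way:
1. the hook plate is lifted out of the stand, clear of it (height (world z) of hook_plate above 0.19 m and contact force between hook_plate and stand below 0.01 N), for 0.1 s.
At the end, for the whole second after the job is handed in: The hook plate hangs at rest from the bar by its fold (origin within 14 mm of the bar axis in plan, 198 to 216 mm high, tilted under 20 degrees), long leg and hook on the robot's side, its edge within 12 mm of the stop collar at the end nearer the oil bowl (z of hook_plate in the frame of rail between 0.198 and 0.216 m and x of hook_plate in the frame of rail between -0.014 and 0.014 m and x of hook_tip in the frame of rail below -0.005 m and angle between hook_plate's own z axis and vertical below 0.35 rad and contact force between hook_plate and rail above 0.3 N and ((y of oil_bowl in the frame of rail above 0 m and y of hook_plate in the frame of rail above 0.088 m) or (y of oil_bowl in the frame of rail below 0 m and y of hook_plate in the frame of rail below -0.088 m)) and linear speed of hook_plate below 0.03 m/s and angular speed of hook_plate below 0.3 rad/s); the robot touches nothing.
It fails at once if the oil bowl is shifted by more than 30 mm (distance of oil_bowl from where it was at the start of the episode above 0.03 m).
It fails at once if the spice jar is shifted by more than 30 mm or tipped (distance of spice_jar_1 from where it was at the start of the episode above 0.03 m or angle between spice_jar_1's own z axis and vertical above 0.3 rad).
It also fails if it takes over 40 s, if anything falls off the work surface, if the arm or the gripper's body presses on something with over 40 N, if the wrist force passes 120 N, or if a joint passes its speed limit or range.

## Working session

There is one attempt and no reset: what is moved stays moved. The work goes in short steps, Python scripts to look and compute and a tool call to move; the robot and the scene stay as the last step left them, time stands still between calls to the robot, and variables do not carry over. Pictures are saved under pics/ and viewed, at most 10 in all, crops included, and the job is handed in when it is done.

Besides the shell and the picture viewer there is one more tool, called after "Call:" by a JSON object that holds its "op" and its "data", one argument or row to a line. move_arm: Moves the arm, as the interface text tells. Its arguments: {"type":"object","properties":{"steps":{"type":"array"}},"required":["steps"]}

```bash
mkdir -p pics
cat > h.py <<'E'
from bench import *
import numpy as np, cv2
def cam(n):
    m=camera_model(n); R=cv2.Rodrigues(np.array(m["rvec"],float))[0]; t=np.array(m["tvec"],float).ravel()
    return m,R,t
def ray(n,uv):
    m,R,t=cam(n); d=np.array([(uv[0]-m["cx"])/m["fx"],(uv[1]-m["cy"])/m["fy"],1.]); return -R.T@t, R.T@d
def back(n,uv,z):
    o,d=ray(n,uv); return o+d*z
def tri(a,ua,b,ub):
    o1,d1=ray(a,ua);o2,d2=ray(b,ub)
    s=np.linalg.lstsq(np.c_[d1,-d2],o2-o1,rcond=None)[0]; p,q=o1+s[0]*d1,o2+s[1]*d2
    return (p+q)/2,np.linalg.norm(p-q)
def proj(n,P):
    m,R,t=cam(n); c=R@np.array(P)+t; return np.array([m["fx"]*c[0]/c[2]+m["cx"],m["fy"]*c[1]/c[2]+m["cy"]])
def cloud(n,depth,mask):
    v,u=np.nonzero(mask&(depth>0)); z=depth[v,u]; m,R,t=cam(n)
    c=np.c_[(u-m["cx"])/m["fx"]*z,(v-m["cy"])/m["fy"]*z,z]; return (c-t)@R
E
python3 - <<'E'
from h import *
np.set_printoptions(precision=4,suppress=True)
ims=[]
for c in("side","top"):
    p,d=snapshot(c); ims.append(p); np.save(c+"_d.npy",d); np.save(c+"_p.npy",p)
    o,dd=ray(c,(256,192)); print(c,o,dd)
    for t in("hook_plate","plate_grip","hook_tip","bar_mid","rail","stand","oil_bowl","spice_jar_1"):
        print(t,[(np.round(r["uv"],1).tolist(),round(r["score"],2)) for r in spot_point(c,t)[:4]])
    for t in("hook_plate","oil_bowl","spice_jar_1"):
        for r in silhouettes(c,t)[:3]:
            P=cloud(c,d,r["pixels"]); 
            if len(P): print(" sil",t,np.round(r["uv"]),round(r["score"],2),r["pixels"].sum(),np.percentile(P,[2,50,98],axis=0).tolist() if 0 else np.percentile(P,[2,50,98],axis=0))
cv2.imwrite("pics/side.png",cv2.resize(ims[0],(800,600))[:,:,::-1]);cv2.imwrite("pics/top.png",cv2.resize(ims[1],(800,600))[:,:,::-1])
print(get_obs())
E
```

```text
side [0.1726 0.6636 0.8295] [ 0.3327 -0.6811 -0.6523]
hook_plate [([276.5, 186.0], 0.76), ([269.7, 212.4], 0.6)]
plate_grip [([274.3, 186.4], 0.77)]
hook_tip [([271.3, 212.5], 0.74)]
bar_mid [([214.4, 151.6], 0.83)]
rail []
stand [([275.9, 217.9], 0.92)]
oil_bowl [([317.7, 194.5], 0.55)]
spice_jar_1 [([246.0, 318.5], 0.83)]
 sil hook_plate [274. 189.] 0.9 504 [[ 0.4836 -0.1604  0.0108]
 [ 0.5016 -0.1155  0.1223]
 [ 0.5573 -0.0818  0.1322]]
 sil oil_bowl [318. 187.] 0.8 812 [[ 0.3902 -0.3056  0.0096]
 [ 0.4386 -0.2719  0.0168]
 [ 0.4833 -0.2094  0.0366]]
 sil oil_bowl [263. 258.] 0.77 1279 [[ 0.4235 -0.0136  0.0101]
 [ 0.4736  0.0235  0.0154]
 [ 0.5168  0.0815  0.0364]]
 sil spice_jar_1 [246. 302.] 0.77 995 [[0.4133 0.1621 0.0042]
 [0.4299 0.1934 0.0771]
 [0.4537 0.2028 0.1071]]
top [ 0.5063 -0.0403  1.0621] [ 0.0183 -0.0116 -0.9999]
hook_plate [([284.1, 204.3], 0.88), ([331.7, 224.0], 0.35)]
plate_grip [([283.1, 200.5], 0.55)]
hook_tip [([283.2, 194.3], 0.81), ([284.0, 206.4], 0.59)]
bar_mid [([274.8, 136.1], 0.58)]
rail [([283.5, 204.7], 0.2)]
stand [([283.2, 195.0], 0.62)]
oil_bowl
[... 473 characters left out ...]
1165 [[ 0.4225 -0.0168  0.0017]
 [ 0.4688  0.033   0.0141]
 [ 0.5158  0.079   0.0361]]
 sil spice_jar_1 [171. 221.] 0.88 401 [[ 0.4175  0.1518 -0.0029]
 [ 0.4407  0.1674  0.1026]
 [ 0.4608  0.1958  0.1073]]
{'time': 1.2, 'joint_positions': array([-1.4411,  0.0872,  1.3707, -0.    ,  1.6836, -0.1031]), 'qvel': array([ 0.0005, -0.0004, -0.0018,  0.0005, -0.0004, -0.0008]), 'joint_torque': array([  0.0009, -34.0044, -30.26  ,   0.0718,   0.0238,   0.    ]), 'tool_pos': array([ 0.1269, -0.5352,  0.2195]), 'ee_rot': array([3.1415, 0.    , 0.2328]), 'wrist_force': array([0.8336, 0.2037, 0.3395]), 'wrist_torque': array([ 0.0359, -0.0267, -0.0028]), 'finger_force': 0.0, 'width': 0.09405763681756357}
```

View pics/side.png

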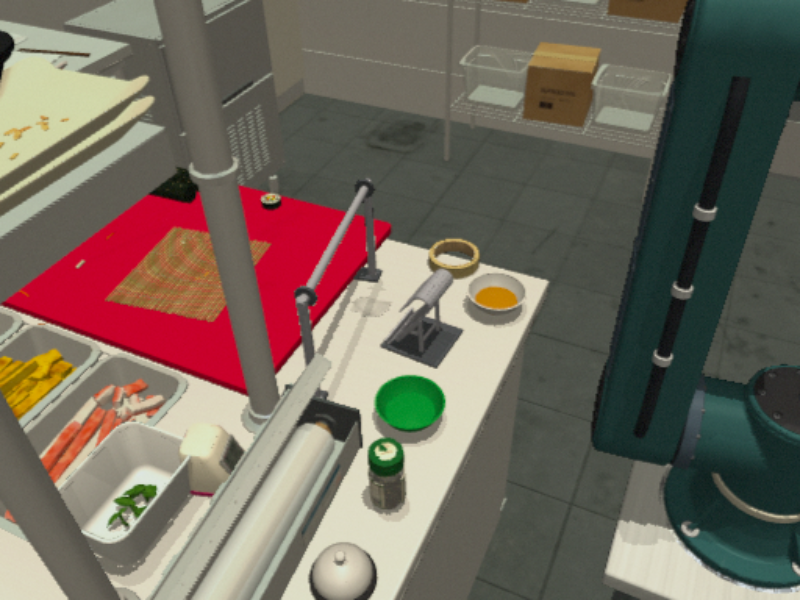

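View pics/top.png

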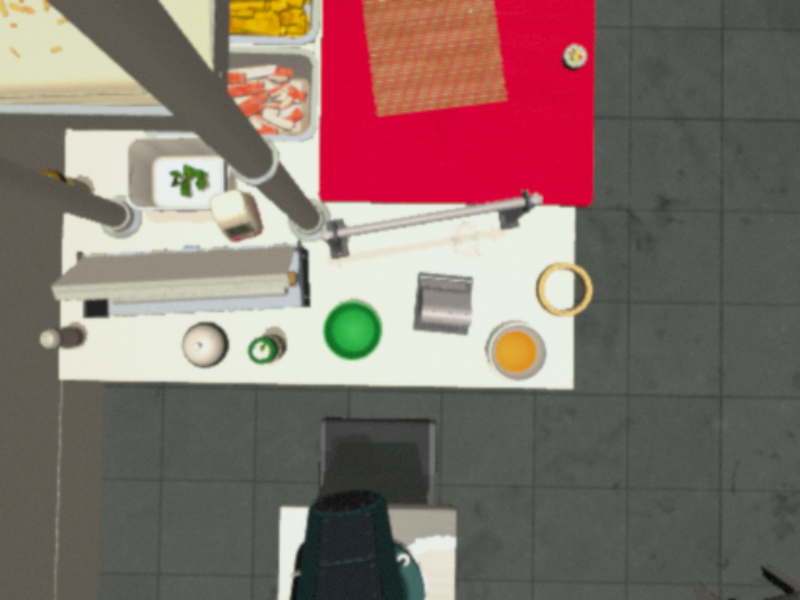

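The side picture (800 px scale) shows the plate in its stand at (425,320) and the bar running from the collar at (306,297) to the one at (365,187). There are two bowl-shaped things: steel with oil at (497,297), green at (410,403). The jar is at (386,470). The steel one is the oil bowl, because green is excluded, so the right (−y) end of the bar is wanted. I'll confirm this in a crop and fit the geometry.

Run:
```python
from h import *
from scipy.optimize import least_squares
from scipy.spatial.transform import Rotation as Ro
np.set_printoptions(precision=4,suppress=True)
S,T=np.load("side_p.npy"),np.load("top_p.npy")
a=cv2.resize(S[90:260,170:370],(480,408));b=cv2.resize(T[100:270,190:390],(320,272));b=np.vstack([b,np.zeros((136,320,3),np.uint8)])
cv2.imwrite("pics/crop.png",np.hstack([a,b])[:,:,::-1])
print("barmid tri",tri("top",(274.8,136.1),"side",(214.4,151.6)))
print("grip tri",tri("top",(283.1,200.5),"side",(274.3,186.4)))
print("collars tri",tri("top",(209.5,149),"side",(196,190)),tri("top",(339.5,127.5),"side",(234,120)))
C={}
for c in("top","side"):
    d=np.load(c+"_d.npy"); P=cloud(c,d,d>0)
    B=P[(P[:,2]>.18)&(P[:,2]<.225)&(P[:,0]>.52)&(P[:,0]<.78)&(P[:,1]>-.32)&(P[:,1]<.08)]
    B0=B
    for _ in range(5):
        m=np.median(B,axis=0);k=np.polyfit(B[:,1],B[:,0],1);r=abs(B[:,0]-np.polyval(k,B[:,1]));B=B[r<.02]
    print(c,"bar pts",len(B),"x=",k,"z pct",np.percentile(B[:,2],[5,50,95]),"y",B[:,1].min(),B[:,1].max(), "x(mean y)",B.mean(0))
    hi=B0[B0[:,2]>.2105]; print(" high y hist",np.histogram(hi[:,1],bins=np.arange(-.32,.09,.02))[0])
    snapshot(c); s=silhouettes(c,"hook_plate")[0]["pixels"]; Q=cloud(c,d,cv2.erode(s.astype(np.uint8),np.ones((1,1)))>0)
    C[c]=Q[(Q[:,2]>.03)&(Q[:,0]>.46)&(Q[:,0]<.6)]
def loc(p,Q):
    R=Ro.from_euler("zy",[p[3],-p[4]]); return R.inv().apply(Q-np.array([p[0],p[1],p[2]]))
def dist(L):
    x,z=L[:,0],L[:,2]+13
    return np.where(z>0,np.hypot(x,z)-16,np.abs(x)-16)
def f(p,Q):
    L=loc([p[0],-.12,p[1],p[2],np.radians(p[3])],Q)*1000; return dist(L)
for n,Q in(("top",C["top"]),("side",C["side"]),("both",np.vstack(list(C.values())))):
    for free in(0,1):
        g=(lambda p:f(p,Q)) if free else (lambda p:f([*p,35],Q))
        r=least_squares(g,[.5,.125,0]+([35] if free else []),loss="soft_l1",f_scale=1.5,x_scale=[.01,.01,.1]+([5] if free else []))
        p=r.x;L=loc([p[0],-.12,p[1],p[2],np.radians(p[3] if free else 35)],Q)*1000
        print(n,free,len(Q),p,"med|r|",np.median(abs(dist(L))),"y pct",np.percentile(L[:,1],[1,3,50,97,99]),"zmin",L[:,2].min())
```

```text
barmid tri (array([ 0.6516, -0.0927,  0.1955]), np.float64(0.002731154888138203))
grip tri (array([ 0.504 , -0.1199,  0.115 ]), np.float64(0.0018859573598820744))
collars tri (array([0.6159, 0.0565, 0.2036]), np.float64(0.007591529642394056)) (array([ 0.6752, -0.2434,  0.192 ]), np.float64(0.0013569884228552007))
top bar pts 946 x= [-0.1857  0.6273] z pct [0.1995 0.2042 0.2111] y -0.25644547955792163 0.06899362244976417 x(mean y) [ 0.645  -0.0951  0.2043]
 high y hist [ 0  0  0  0 28  0  0  0  0  0  0  0  0  0  0  0  0  0 24  0]
side bar pts 735 x= [-0.1888  0.6255] z pct [0.1879 0.2044 0.2121] y -0.25285246939074124 0.07413040291579746 x(mean y) [ 0.6369 -0.0604  0.203 ]
 high y hist [ 0  0  0  0 21  0  0  0  0  0  0  0  0  0  0  0  0  0 31  0]
top 0 684 [ 0.4948  0.1251 -0.0543] med|r| 0.935954828675607 y pct [-44.6399 -42.7934  -5.5154  31.278   33.6295] zmin -108.57808554176789
top 1 684 [ 0.4932  0.1245 -0.0556 37.9669] med|r| 0.8570589557840353 y pct [-44.5933 -42.7632  -5.4742  31.3191  33.7267] zmin -108.31191706451042
side 0 478 [ 0.4948  0.1262 -0.0729] med|r| 1.356671477830691 y pct [-40.6281 -37.6301   6.0241  37.6304  38.545 ] zmin -109.46084824366777
side 1 478 [ 0.4933  0.1251 -0.0613 38.1744] med|r| 0.9320497588674606 y pct [-40.5499 -37.566    6.1546  37.7508  38.7217] zmin -108.84321378012797
both 0 1162 [ 0.4947  0.1256 -0.0625] med|r| 1.0630709551854753 y pct [-43.5842 -41.2563  -0.7655  36.563   38.114 ] zmin -109.0163962352585
both 1 1162 [ 0.4931  0.1247 -0.06   38.1383] med|r| 0.9109629419232057 y pct [-43.5569 -41.2382  -0.6785  36.4783  38.1727] zmin -108.6141346024979
```

View pics/crop.png

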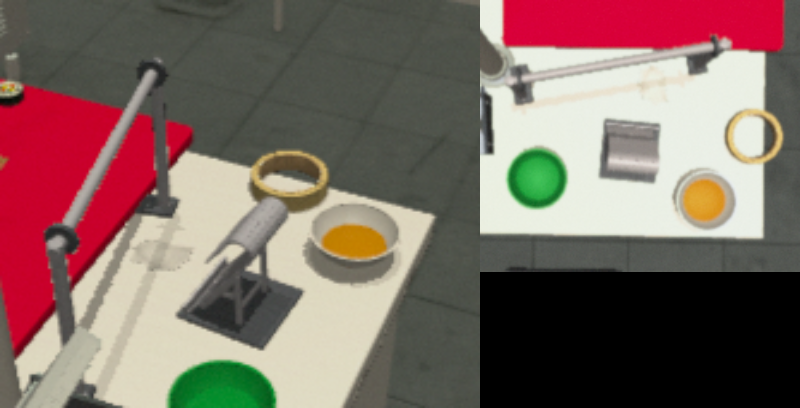

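The crop confirms it: the steel bowl with orange oil is at crop (355,235), at the right end of the bar, and the green one at (220,385) is the look-alike. Next are the numbers for the grasp moves.

```bash
cat >> h.py <<'E'
from scipy.spatial.transform import Rotation as Ro
np.set_printoptions(precision=4,suppress=True)
def toolR(yaw,tilt):  # plate yaw, lean (top to robot +) -> tool rotation
    M=(Ro.from_euler("z",yaw)*Ro.from_euler("y",-tilt)).as_matrix(); return M,Ro.from_matrix(np.c_[M[:,1],M[:,0],-M[:,2]])
def delta(p1,R1):
    o=get_obs(); R0=Ro.from_euler("xyz",o["ee_rot"]); return (R1*R0.inv()).as_rotvec(),p1-o["tool_pos"],o["tool_pos"]
E
python3 - <<'E'
from h import *
M,Rt=toolR(-.06,np.radians(35)); pz=M[:,2]
O=np.array([.4945,-.123,.1255])
for s in(.065,-.027):
    print(s,O+s*pz,*delta(O+s*pz,Rt))
E
```

```text
0.065 [ 0.4573 -0.1208  0.1787] [-0.4203 -0.5001  1.2358] [ 0.3304  0.4144 -0.0408] [ 0.1269 -0.5352  0.2195]
-0.027 [ 0.51   -0.1239  0.1034] [-0.4203 -0.5001  1.2358] [ 0.3831  0.4113 -0.1161] [ 0.1269 -0.5352  0.2195]
```

Call:
{"op": "move_arm", "data": {
  "steps": [-0.04, -0.05, 0.124, 0.033, 0.041, 0.03, 0.7, -0.084, -0.1, 0.247, 0.066, 0.083, 0.05, 0.7, -0.126, -0.15, 0.371, 0.1, 0.124, 0.05, 0.7, -0.168, -0.2, 0.494, 0.132, 0.166, 0.05, 0.7, -0.21, -0.25, 0.618, 0.165, 0.207, 0.05, 0.7, -0.252, -0.3, 0.741, 0.198, 0.249, 0.05, 0.7, -0.294, -0.35, 0.865, 0.231, 0.29, 0.04, 0.7, -0.336, -0.4, 0.989, 0.264, 0.331, 0.02, 0.7, -0.378, -0.45, 1.112, 0.297, 0.373, 0.0, 0.7, -0.42, -0.5, 1.236, 0.33, 0.414, -0.04, 0.7, -0.42, -0.5, 1.236, 0.33, 0.414, -0.04, 0.7, -0.42, -0.5, 1.236, 0.33, 0.414, -0.04, 0.7]
}}

```text
time: 2.6
tool_pos: [0.4564, -0.1154, 0.1753]
ee_rot: [2.536, -0.004, 1.519]
wrist_force: [-0.4, 0.4, -0.2]
width: 0.0657
finger_force: 0.0
```

Run:
```python
from h import *
M,Rt=toolR(-.06,np.radians(35)); pz=M[:,2]
O=np.array([.4945,-.123,.1255])
print(*delta(O-.027*pz,Rt)); o=get_obs();print(o["time"],o["width"],o["joint_positions"])
a=[snapshot(c)[0] for c in("side","top")]
cv2.imwrite("pics/pre.png",np.hstack([cv2.resize(a[0][60:260,170:370],(400,400)),cv2.resize(a[1][110:310,190:390],(400,400))])[:,:,::-1])
```

```text
[-0.0043 -0.0053 -0.0087] [ 0.0535 -0.0085 -0.0719] [ 0.4564 -0.1154  0.1753]
2.6 0.06571830602240969 [-0.582  -0.5162  2.0677  0.3365  1.0779 -0.6118]
```

View pics/pre.png

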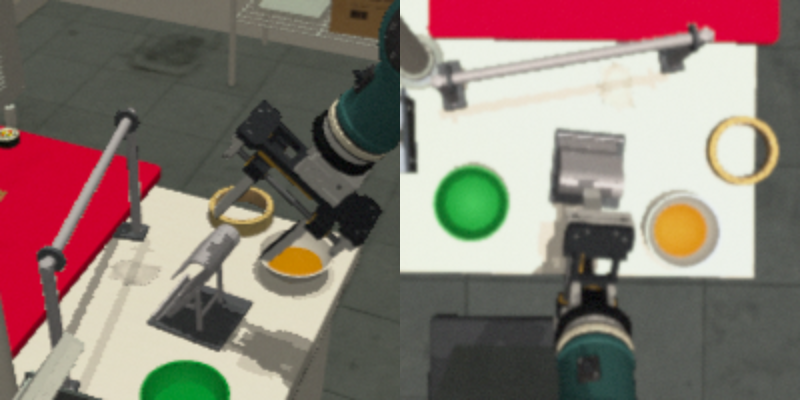

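Top view shows the fingers lined up behind the fold, in line with the plate. I'll go halfway in and check the tracking offset.

Call:
{"op": "move_arm", "data": {
  "steps": [0, 0, 0, 0.014, -0.001, -0.019, 0.7, 0, 0, 0, 0.027, -0.002, -0.038, 0.7, 0, 0, 0, 0.027, -0.002, -0.038, 0.7, 0, 0, 0, 0.027, -0.002, -0.038, 0.7]
}}

```text
time: 3.1
tool_pos: [0.4838, -0.1249, 0.1427]
ee_rot: [2.53, 0.0, 1.509]
wrist_force: [-0.4, 0.1, -0.3]
width: 0.0654
finger_force: 0.0
```

Run:
```python
from h import *
M,Rt=toolR(-.06,np.radians(35)); pz=M[:,2]
O=np.array([.4945,-.123,.1255])
d=delta(O-.027*pz,Rt);print(*d); print("plate frame TCP",M.T@(d[2]-O),"cmd",np.array([.457+.027,-.121-.002,.18-.038]))
```

```text
[0.0005 0.0003 0.0022] [ 0.0262  0.001  -0.0393] [ 0.4838 -0.1249  0.1427]
plate frame TCP [ 0.0012 -0.0026  0.0201] cmd [ 0.484 -0.123  0.142]
```

Call:
{"op": "move_arm", "data": {
  "steps": [0, 0, 0, 0.009, 0, -0.013, 0.7, 0, 0, 0, 0.018, 0, -0.026, 0.7, 0, 0, 0, 0.026, 0, -0.039, 0.7, 0, 0, 0, 0.026, 0, -0.039, 0.7, 0, 0, 0, 0.026, 0, -0.039, 0.2, 0, 0, 0, 0.026, 0, -0.039, 0.2, 0, 0, 0, 0.026, 0, -0.039, 0.2, 0, 0, 0, 0.026, 0, -0.039, 0.2, 0, 0, 0, 0.026, 0, -0.039, 0.2, 0, 0, 0, 0.026, 0, -0.039, 0.2]
}}

```text
time: 4.1
tool_pos: [0.5108, -0.1235, 0.104]
ee_rot: [2.528, 0.001, 1.511]
wrist_force: [0.8, 0.1, 2.4]
width: 0.0317
finger_force: 29.9
```

Call:
{"op": "move_arm", "data": {
  "steps": [0, 0, 0, -0.011, 0.001, 0.016, 0.2, 0, 0, 0, -0.029, 0.002, 0.041, 0.2, 0, 0, 0, -0.046, 0.003, 0.066, 0.2, 0, 0, 0, -0.052, 0.003, 0.1, 0.2, 0, 0, 0, -0.052, 0.003, 0.14, 0.2, 0, 0, 0, -0.052, 0.003, 0.17, 0.2, 0, 0, 0, -0.052, 0.003, 0.17, 0.2, 0, 0, 0, -0.052, 0.003, 0.17, 0.2, 0, 0, 0, -0.052, 0.003, 0.17, 0.2]
}}

```text
time: 5.0
tool_pos: [0.4566, -0.1195, 0.2681]
ee_rot: [2.538, -0.003, 1.511]
wrist_force: [0.1, 0.2, -2.3]
width: 0.0318
finger_force: 29.9
```

Run:
```python
from h import *
o=get_obs();print(o["time"],o["width"],o["wrist_force"],o["joint_positions"])
a=[snapshot(c) for c in("side","top")]
cv2.imwrite("pics/lift.png",np.hstack([cv2.resize(a[0][0][30:230,170:370],(400,400)),cv2.resize(a[1][0][90:290,190:390],(400,400))])[:,:,::-1])
# TCP in plate frame assumed; predict bar target poses
bm=np.array([.646,-.092]);yw=.185
M,Rt=toolR(yw,np.radians(0)); 
for h,yr in((.262,-.07),(.209,-.07),(.209,-.1)):
    O=np.r_[bm+yr*M[:2,1],h]; print(h,yr,O,*delta(O-.027*M[:,2],Rt))
# check bar again: bar edges cross-section from depth of top near right half
for c,(p,d) in zip(("side","top"),a):
    P=cloud(c,d,d>0);x0=bm;L=np.c_[(P[:,:2]-bm)@M[:2,:2],P[:,2]]
    for y in(-.05,-.08,-.11,-.13):
        q=L[(abs(L[:,0])<.02)&(abs(L[:,1]-y)<.01)&(L[:,2]>.185)&(L[:,2]<.23)]
        if len(q): print(c,y,len(q),"x",q[:,0].min(),np.median(q[:,0]),q[:,0].max(),"z",np.median(q[:,2]),q[:,2].max())
    q=L[(abs(L[:,0])<.02)&(L[:,2]>.2115)&(L[:,2]<.225)&(abs(L[:,1])<.17)]; print(c,"collar y",np.unique(q[:,1].round(3)))
```

```text
5.0 0.03178373268805377 [ 0.1246  0.194  -2.3333] [-0.5876 -0.5334  1.8937  0.3078  1.2592 -0.5436]
0.262 -0.07 [ 0.6589 -0.1608  0.262 ] [-0.0407  0.6054  0.2379] [ 0.202  -0.0412 -0.0337] [ 0.4569 -0.1196  0.2687]
0.209 -0.07 [ 0.6589 -0.1608  0.209 ] [-0.0407  0.6054  0.2379] [ 0.202  -0.0412 -0.0867] [ 0.4569 -0.1196  0.2687]
0.209 -0.1 [ 0.6644 -0.1903  0.209 ] [-0.0407  0.6054  0.2379] [ 0.2075 -0.0707 -0.0867] [ 0.4569 -0.1196  0.2687]
side -0.05 29 x -0.007396910368840785 -0.003900775075790287 0.00503240771387587 z 0.20417237165400354 0.20722219563837238
side -0.08 28 x -0.007504722415255999 -0.0037197813026622548 0.00492973376375237 z 0.20468916383432106 0.20841756124047311
side -0.11 29 x -0.0085385110079046 -0.004795115824700097 0.0030635072351087554 z 0.20460649432030176 0.2085996053320867
side -0.13 78 x -0.018042422922115116 -0.005132210186193878 0.014699679607271806 z 0.2040716962376699 0.21692548852098034
side collar y [-0.143 -0.142 -0.141 -0.14  -0.139 -0.138 -0.137  0.142  0.143  0.144
  0.145  0.146  0.147  0.148  0.149  0.15   0.151]
top -0.05 51 x -0.0074222244004611216 -0.001318924724807824 0.005983289851761998 z 0.20405721504108684 0.20724232574368404
top -0.08 51 x -0.007821996954227303 -0.0015508200311179414 0.005810575740705607 z 0.2039574099426405 0.2072828857399369
top -0.11 53 x -0.007834741437799083 -0.0013761743622894241 0.005973410134963157 z 0.20379241855563757 0.20768595025286832
top -0.13 52 x -0.007764037028620569 -0.0018922287620301928 0.006116527314713383 z 0.2040033886919792 0.20694725521012047
top collar y [-0.147 -0.146 -0.145 -0.144 -0.143 -0.142 -0.141  0.139  0.14   0.141
  0.142  0.143  0.144]
```

View pics/lift.png

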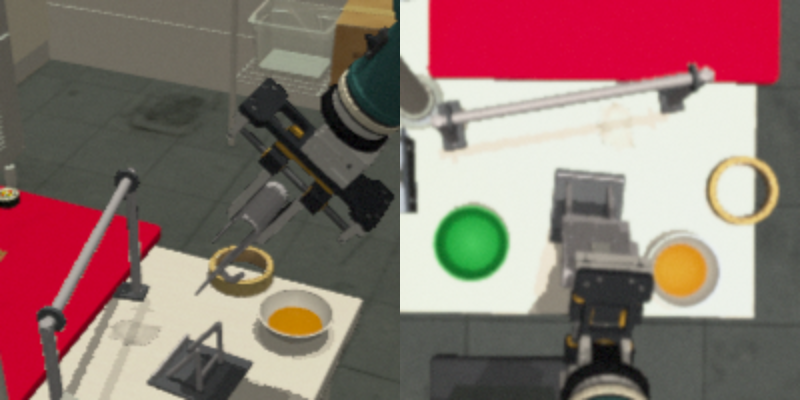

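Grip holds at 31.8 mm, the plate is clear of the stand, and the bar model is confirmed. Now I'll turn it upright in front of the bar.

Call:
{"op": "move_arm", "data": {
  "steps": [-0.008, 0.121, 0.048, 0.01, -0.004, 0.01, 0.2, -0.016, 0.242, 0.095, 0.025, -0.008, 0.02, 0.2, -0.024, 0.363, 0.143, 0.045, -0.015, 0.02, 0.2, -0.033, 0.484, 0.19, 0.07, -0.025, 0.02, 0.2, -0.041, 0.605, 0.238, 0.1, -0.035, 0.01, 0.2, -0.041, 0.605, 0.238, 0.13, -0.04, 0, 0.2, -0.041, 0.605, 0.238, 0.15, -0.04, 0, 0.2, -0.041, 0.605, 0.238, 0.15, -0.04, 0, 0.2, -0.041, 0.605, 0.238, 0.15, -0.04, 0, 0.2, -0.041, 0.605, 0.238, 0.15, -0.04, 0, 0.2]
}}

```text
time: 6.1
tool_pos: [0.6071, -0.1601, 0.2727]
ee_rot: [3.136, 0.003, 1.757]
wrist_force: [0.3, 0.2, -2.4]
width: 0.032
finger_force: 30.0
```

Run:
```python
from h import *
bm=np.array([.6455,-.092]);yw=.185
M,Rt=toolR(yw,0.)
O=np.r_[bm-.07*M[:2,1],.297]; d=delta(O-.027*M[:,2],Rt);print(*d); tcp=d[2]
o=get_obs();print(o["time"],o["width"],o["joint_positions"])
a={c:snapshot(c) for c in("side","top")}
for c in a:
    s=silhouettes(c,"hook_plate")
    for r in s[:2]:
        Q=cloud(c,a[c][1],r["pixels"]); L=(Q-tcp)@M*1000; print(c,r["score"],len(L),"plate-axes rel TCP mm",np.percentile(L,[2,10,50,90,98],axis=0))
    print({t:[np.round(r["uv"],1) for r in spot_point(c,t)[:1]] for t in("hook_tip","plate_grip")})
    # predicted pixels
    print("pred tip",proj(c,tcp+M@np.array([-.038,0,-.073])),"grip",proj(c,tcp+M@np.array([0,0,.005])))
cv2.imwrite("pics/up.png",np.hstack([cv2.resize(a["side"][0][50:200,150:350],(400,300)),cv2.resize(a["top"][0][90:240,230:380],(400,400))[:300]])[:,:,::-1])
```

```text
[ 0.0014  0.0062 -0.0015] [ 0.0512 -0.0007 -0.0027] [ 0.6071 -0.1601  0.2727]
6.1 0.03203044807356179 [-0.3485  0.2564  1.0716  0.0008  1.8074 -0.5348]
side 0.86 742 plate-axes rel TCP mm [[  -35.1291 -1667.2059 -1104.0856]
 [  -17.0229   -28.7814   -93.8718]
 [  -14.9877    11.7106   -20.1679]
 [   12.85      38.0072    28.1075]
 [  508.5876    41.2393    30.5397]]
{'hook_tip': [array([259.1, 143.4])], 'plate_grip': [array([244.5, 111.1])]}
pred tip [257.7373 141.5265] grip [241.4371 111.9499]
{'hook_tip': [], 'plate_grip': []}
pred tip [306.8847 172.1088] grip [309.2667 151.6711]
```

View pics/up.png

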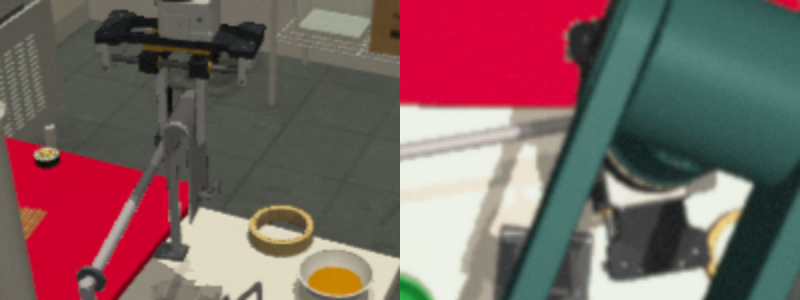

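The plate is upright, its top 30 mm above the TCP as expected. Moving over the bar and lowering most of the way.

Call:
{"op": "move_arm", "data": {
  "steps": [0, 0, 0, 0.02, 0, 0, 0.2, 0, 0, 0, 0.038, -0.001, 0, 0.2, 0, 0, 0, 0.05, -0.001, 0, 0.2, 0, 0, 0, 0.05, -0.001, 0, 0.2, 0, 0, 0, 0.05, -0.001, 0, 0.2, 0, 0, 0, 0.05, -0.001, -0.01, 0.2, 0, 0, 0, 0.05, -0.001, -0.02, 0.2, 0, 0, 0, 0.05, -0.001, -0.03, 0.2, 0, 0, 0, 0.05, -0.001, -0.03, 0.2]
}}

```text
time: 7.4
tool_pos: [0.6566, -0.1609, 0.2393]
ee_rot: [3.141, -0.0, 1.757]
wrist_force: [0.5, 0.4, -2.9]
width: 0.0317
finger_force: 30.0
```

Run:
```python
from h import *
bm=np.array([.6455,-.092]);yw=.185
M,Rt=toolR(yw,0.)
d=delta(np.r_[bm-.07*M[:2,1],.240],Rt);print(*d); tcp=d[2]
p,dep=snapshot("side")
r=silhouettes("side","hook_plate")[0];Q=cloud("side",dep,r["pixels"]);L=(Q-np.r_[bm,0])@M*1000;L=L[(abs(L[:,0])<60)&(L[:,2]>0)];print(len(L),np.percentile(L,[2,10,50,90,98],axis=0))
for z0,z1 in((150,175),(208,225)):
    q=L[(L[:,2]>z0)&(L[:,2]<z1)];print(z0,len(q),np.sort(q[:,0]).round(0)[::max(1,len(q)//25)])
cv2.imwrite("pics/over.png",cv2.resize(p[60:180,180:300],(600,600))[:,:,::-1])
```

```text
[-0.0002  0.0011 -0.0014] [0.0018 0.0001 0.0007] [ 0.6566 -0.1609  0.2393]Traceback (most recent call last):
  File "<stdin>", line 6, in <module>
IndexError: list index out of range
```

Call:
{"op": "move_arm", "data": {
  "steps": [0, 0, 0, 0.001, 0, -0.008, 0.2, 0, 0, 0, 0.001, 0, -0.016, 0.2, 0, 0, 0, 0.001, 0, -0.016, 0.2]
}}

```text
time: 7.8
tool_pos: [0.6583, -0.161, 0.2244]
ee_rot: [3.139, 0.001, 1.757]
wrist_force: [0.2, 0.3, -3.7]
width: 0.0318
finger_force: 30.0
```

Run:
```python
from h import *
p,dep=snapshot("side");print(get_obs()["tool_pos"],get_obs()["wrist_force"])
cv2.imwrite("pics/over.png",cv2.resize(p[60:180,180:300],(600,600),interpolation=cv2.INTER_CUBIC)[:,:,::-1])
```

```text
[ 0.6585 -0.161   0.2251] [ 0.4805  0.2845 -2.4632]
```

View pics/over.png

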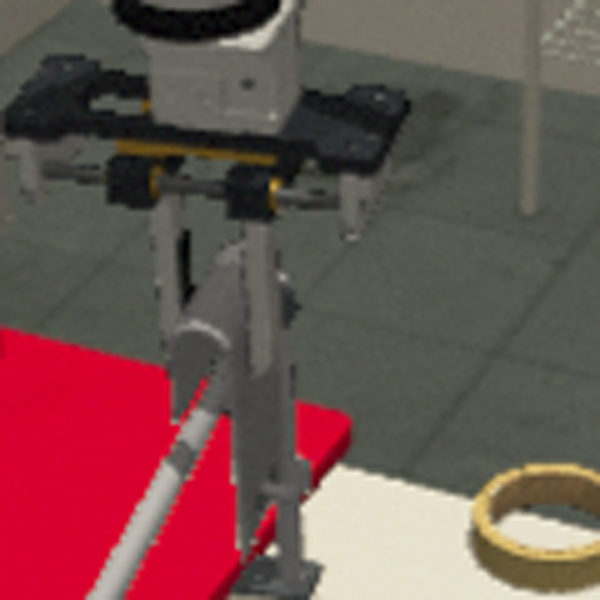

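The side picture shows the bar running between the two legs (bar enters the fold at about (205,390)), with no contact force. Lowering the rest, then sliding towards the right collar.

Call:
{"op": "move_arm", "data": {
  "steps": [0, 0, 0, 0, 0, -0.01, 0.2, 0, 0, 0, 0, 0, -0.02, 0.2, 0, 0, 0, 0, 0, -0.03, 0.2, 0, 0, 0, 0, 0, -0.04, 0.2, 0, 0, 0, 0, 0, -0.04, 0.2, 0, 0, 0, 0.002, -0.01, -0.04, 0.2, 0, 0, 0, 0.004, -0.02, -0.04, 0.2, 0, 0, 0, 0.0045, -0.024, -0.04, 0.2, 0, 0, 0, 0.0045, -0.024, -0.04, 0.2, 0, 0, 0, 0.0045, -0.024, -0.04, 0.2]
}}

```text
time: 8.85
tool_pos: [0.6635, -0.1855, 0.1868]
ee_rot: [3.135, 0.003, 1.757]
wrist_force: [-0.1, 0.5, -2.7]
width: 0.0317
finger_force: 30.0
```

Call:
{"op": "move_arm", "data": {
  "steps": [0, 0, 0, 0.0004, -0.002, 0, 0.2, 0, 0, 0, 0.0008, -0.004, 0, 0.2, 0, 0, 0, 0.0008, -0.004, 0, 0.2]
}}

```text
time: 9.15
tool_pos: [0.6642, -0.189, 0.1866]
ee_rot: [3.136, 0.002, 1.758]
wrist_force: [-0.1, 0.3, -2.5]
width: 0.0316
finger_force: 30.0
```

Call:
{"op": "move_arm", "data": {
  "steps": [0, 0, 0, 0.0002, -0.001, 0, 0.2, 0, 0, 0, 0.0004, -0.002, 0, 0.2, 0, 0, 0, 0.0004, -0.002, 0, 0.2]
}}

```text
time: 9.45
tool_pos: [0.6642, -0.1891, 0.1867]
ee_rot: [3.136, -0.001, 1.759]
wrist_force: [-2.8, 4.9, -1.9]
width: 0.032
finger_force: 30.0
```

Contact with the collar is felt (4.9 N). I'll back off 1 mm, lean the plate towards its hanging tilt, and lower onto the bar.

Call:
{"op": "move_arm", "data": {
  "steps": [0, 0, 0, -0.0002, 0.0015, 0, 0.2, 0.015, -0.077, 0, 0.002, 0.0019, -0.001, 0.2, 0.029, -0.154, 0, 0.004, 0.0023, -0.003, 0.2, 0.029, -0.154, 0, 0.004, 0.0023, -0.004, 0.2, 0.029, -0.154, 0, 0.004, 0.0023, -0.004, 0.2]
}}

```text
time: 9.95
tool_pos: [0.6674, -0.1885, 0.1823]
ee_rot: [2.982, 0.001, 1.757]
wrist_force: [-3.1, 2.8, -2.3]
width: 0.0319
finger_force: 30.0
```

Call:
{"op": "move_arm", "data": {
  "steps": [0, 0, 0, 0, 0, -0.001, 0.2, 0, 0, 0, 0, 0, -0.002, 0.2, 0, 0, 0, 0, 0, -0.002, 0.2]
}}

```text
time: 10.25
tool_pos: [0.669, -0.1883, 0.181]
ee_rot: [2.98, 0.002, 1.758]
wrist_force: [-3.0, 4.4, -0.2]
width: 0.0319
finger_force: 30.0
```

Call:
{"op": "move_arm", "data": {
  "steps": [0, 0, 0, -0.0003, 0.0015, 0, 0.2, 0, 0, 0, -0.0003, 0.0015, -0.001, 0.2, 0, 0, 0, -0.0003, 0.0015, -0.001, 0.2]
}}

```text
time: 10.55
tool_pos: [0.669, -0.1882, 0.181]
ee_rot: [2.977, 0.005, 1.757]
wrist_force: [-2.5, -0.2, 3.4]
width: 0.0314
finger_force: 30.0
```

Resting on the bar with no collar side load. Opening.

Call:
{"op": "move_arm", "data": {
  "steps": [0, 0, 0, 0, 0, 0, 0.4, 0, 0, 0, 0, 0, 0, 0.5, 0, 0, 0, 0, 0, 0, 0.6, 0, 0, 0, 0, 0, 0, 0.7, 0, 0, 0, 0, 0, 0, 0.7, 0, 0, 0, 0, 0, 0, 0.7, 0, 0, 0, 0, 0, 0, 0.7, 0, 0, 0, 0, 0, 0, 0.7]
}}

```text
time: 11.35
tool_pos: [0.6683, -0.1874, 0.1795]
ee_rot: [2.979, 0.003, 1.757]
wrist_force: [0.1, -0.5, 0.8]
width: 0.0657
finger_force: 0.0
```

Run:
```python
from h import *
o=get_obs();print(o["time"],o["tool_pos"],o["wrist_force"],o["width"])
p,dep=snapshot("side")
cv2.imwrite("pics/rel.png",cv2.resize(p[70:190,180:300],(600,600),interpolation=cv2.INTER_CUBIC)[:,:,::-1])
```

```text
11.35 [ 0.6683 -0.1874  0.1795] [ 0.0584 -0.5154  0.8186] 0.06573473014422393
```

View pics/rel.png

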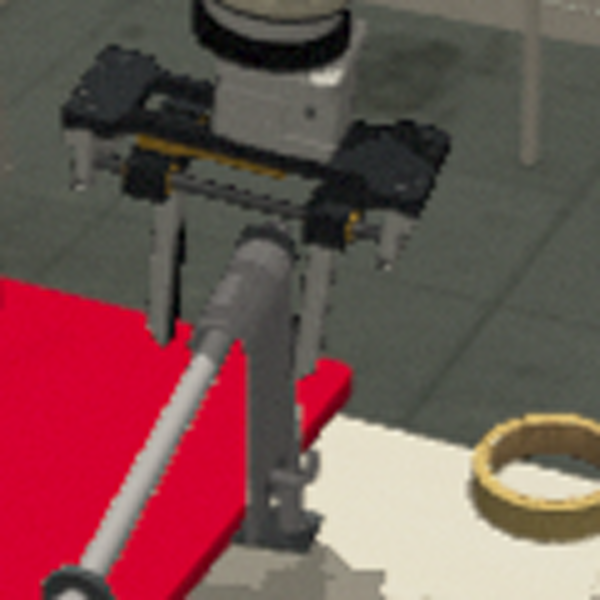

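The plate hangs on the bar at the far collar (fold at (265,260)), with both fingers clear. Retreating along the tool axis.

Call:
{"op": "move_arm", "data": {
  "steps": [0, 0, 0, -0.002, 0, 0.015, 0.7, 0, 0, 0, -0.005, -0.001, 0.035, 0.7, 0, 0, 0, -0.009, -0.002, 0.06, 0.7, 0, 0, 0, -0.014, -0.002, 0.09, 0.7, 0, 0, 0, -0.018, -0.003, 0.12, 0.7, 0, 0, 0, -0.06, -0.003, 0.15, 0.7, 0, 0, 0, -0.11, 0, 0.16, 0.7, 0, 0, 0, -0.16, 0, 0.16, 0.7, 0, 0, 0, -0.2, 0, 0.16, 0.7, 0, 0, 0, -0.2, 0, 0.16, 0.7, 0, 0, 0, -0.2, 0, 0.16, 0.7, 0, 0, 0, -0.2, 0, 0.16, 0.7]
}}

```text
time: 12.6
tool_pos: [0.469, -0.1875, 0.3402]
ee_rot: [2.978, 0.003, 1.757]
wrist_force: [0.1, 0.8, -0.4]
width: 0.066
finger_force: 0.0
```

Run:
```python
from h import *
bm=np.array([.6455,-.092]);M,_=toolR(.185,0.)
a={c:snapshot(c) for c in("side","top")}
for c in a:
    for r in silhouettes(c,"hook_plate")[:1]:
        L=(cloud(c,a[c][1],r["pixels"])-np.r_[bm,0])@M*1000; L=L[(abs(L[:,0])<80)&(L[:,2]>20)]
        print(c,r["score"],len(L),np.percentile(L,[1,5,50,95,99],axis=0))
cv2.imwrite("pics/end.png",np.hstack([cv2.resize(a["side"][0][70:190,180:300],(400,400)),cv2.resize(a["top"][0][80:240,220:380],(400,400))])[:,:,::-1])
```

```text
side 0.86 565 [[ -25.8698 -137.8307   72.3486]
 [ -14.8148 -130.9045   86.9211]
 [  -8.8395  -92.0868  179.0649]
 [   8.6568  -58.7351  209.4756]
 [  13.8052  -56.1598  210.5449]]
top 0.95 589 [[ -27.7341 -140.1892   85.6378]
 [ -14.5969 -136.621    91.9667]
 [  -3.7181 -100.0647  205.0273]
 [  14.6473  -63.9822  209.7878]
 [  16.8552  -61.4107  210.9611]]
```

View pics/end.png

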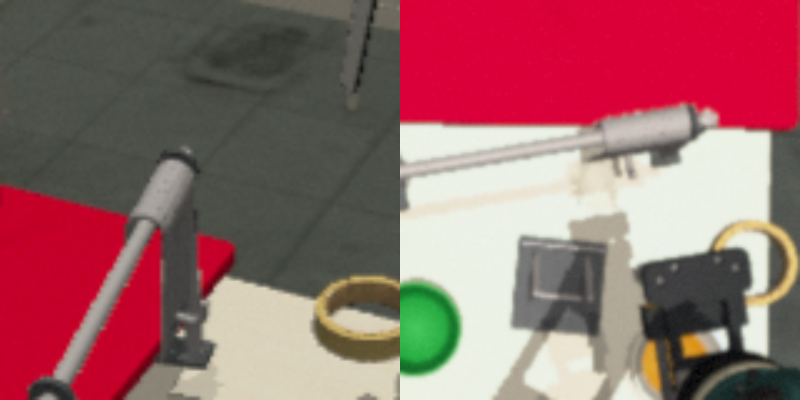

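The plate hangs against the right collar: its edges lie at about −140 and −60 mm along the bar, its outer top is at 210 mm, and the hook faces the robot. The bowl hasn't moved.

```bash
python3 -c "
from bench import *
print(close_job())"
```

```text
the job is handed in; nothing more can be done
None
```

The hook plate hangs by its fold against the right-hand stop collar, nearer the oil bowl, with its hook facing the robot. The gripper is clear, the bowl and jar were not touched, and the job is handed in (no verdict was returned).

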